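# Load the cell into the bias unit's battery tray and shut the tray

## Task

The detector bias unit needs a fresh cell: its battery tray stands pulled out. Take the thicker of the two loose cells, press its flat end against the coil spring behind the tray's front plate, drop its button end in front of the contact plate so that the cell lies fully down in the cradle, let go, and then push the tray fully home. Leave the slim cell and the other things on the counter where they are.

Things in the scene. Friction and masses are not known exactly. Their poses are not given: they have to be found in the camera images.
- thick_cell_mid (a point): the cell to load: grey cylinder lying on the counter, 26 mm diameter, 67 mm long over all (65 mm body plus a 2 mm long, 9 mm wide steel button at one end; a thin black band round it near the button), 0.09 kg. The point is on its axis, half-way along the 67 mm. x axis: along the cell towards the button; it may roll about x, so y and z mean nothing
- thick_cell_button (a point): tip of the thick cell's button, on its axis, 33.5 mm from the mid point; same axes
- slim_cell_mid (a point): the other cell, not wanted: same look and length, 18.5 mm diameter; the point is its middle, x axis towards its button. To be left alone
- tray_seat (a point): where the loaded cell's middle belongs, 40 mm above the counter; moves with the battery tray. x axis: along the tray from its front plate towards the unit, the way the tray slides home and the loaded cell's button points; z up. Along x from here: front plate's back face at -45 mm, free spring from there to -25 mm, contact plate at +33.5 mm; the unit's face at +55 mm when the tray is fully out
- cradle_floor (a point): cradle floor under tray_seat, 13 mm below it; same axes. At the two ends only (x below -22 mm and above +22 mm) the black cradle has side rails, 29 mm apart inside, 38 mm outside, 11.5 mm high and flared at the top. The 44 mm between is open at both sides for fingers down to the counter: only a 14 mm wide, 4 mm thick spine runs under the cell there
- contact_plate (a point): brass contact plate on the tray's axis, 33.5 mm beyond tray_seat, that the button must press; same axes. It is on an end wall 4 mm thick, whose top edge is 4.5 mm above the axis: the cell's button end comes in over this wall
- tray_front (a point): middle of the outer face of the tray's front plate, 51 mm before tray_seat; same axes. Push here, towards +x, to shut the tray. The plate is 6 mm thick, 56 mm wide and reaches from 23 mm below to 20 mm above the axis; a 30 mm wide pull lip near its top edge, 12.5 to 16.5 mm above the axis, stands out 6 mm more
- spring_tip (a point): where the free end of the coil spring is while no cell presses it, on the tray's axis, 25 mm before tray_seat; fixed to the tray
- coil_spring (a joint): how far the coil spring is pressed, m: 0 free, at most 0.0145; stiffness 500 N/m. With the cell loaded it reads about 0.0085 (about 4 N); to get the button end past the contact plate it must be pressed to about 0.011 to 0.013
- cell_tray (a joint): how far the battery tray is pulled out, m: 0 = home, plate against the unit's face; 0.100 = fully out, at its stop, or at the start up to 4 mm short of it. It slides with about 1.5 N of friction and stays where it is left; pressing the cell on the spring pushes it against the outer stop
- pot: small white pot of screws, 47 mm wide, 21 mm high, on the right of the counter; bystander, origin under its centre
- dish: clear petri dish, 59 mm wide, 14 mm high, on the right of the counter; bystander, origin under its centre
- driver: blue-handled ball driver, 146 mm long, lying at the front right; bystander
- tweezers: steel tweezers, 110 mm long, lying near the front edge; bystander
- bias_unit: the bias unit: grey box 130 mm deep, 190 mm wide, 78 mm high, fixed; origin under its centre, x axis into the unit (as the tray's). The tray comes out of its front face, 35 mm left (+y) of its middle; knob and sockets beside it stand out up to 17 mm
Mind the look-alikes: they are no part of the job. Leave any green or red look-alike of the part that bears thick_cell_mid alone.

How it is judged:
By the outcome, as a careful person would: the job done as asked, in the order asked, and still so for the second after the job is handed in, with the robot touching nothing.
It also fails if it takes over 45 s, if anything falls off the work surface, if the arm or the gripper's body presses on something with over 40 N, if the wrist force passes 120 N, or if a joint passes its speed limit or range.

## Robot

A 6-joint arm with a two-finger parallel gripper is mounted at the origin on a cart in front of the work surface, level with it; the furniture and walls round the work are solid. World frame = base frame: x ahead of the robot, y to its left, z up, the work surface at z = 0. Lengths are in mm, angles in rad, forces in N, time in s.
With the tool pointing down it reaches from about 350 to 775 mm from the base axis. Payload 7.3 kg.
Tool frame: the origin (TCP) lies at the very end of the fingers, on their centre line; the grasp point (between the pads) lies 19 mm behind it; z points along the fingers, y is the line along which they close (so a half turn about z gives the same grasp; the last joint's range is limited). The gripper opens to 92 mm and grips with 3 to 60 N. Pads are 19 mm wide; open, the fingers measure 130 mm over their backs; the gripper's body (75 mm by 190 mm) begins 47 mm behind the grasp point.
Start: joints at [1.138, 0.342, 1.524, -0, 1.275, -0.146], TCP at [148.5, 503.583, 192.241] pointing down, gripper open.
Joint ranges: [-2.53, 2.53], [-0.77, 2.02], [0.04, 2.7], [-1, 4.14], [0.28, 2.66], [-3.11, 3.11]. Speed limits (rad/s): [2.57, 2.57, 3.14, 3.14, 3.14, 3.14].

## Interface

Orientations are given as [roll, pitch, yaw] about the fixed x, y, z axes, in that order (R = Rz(yaw) Ry(pitch) Rx(roll)).
In Python, from plant import bot gives the robot as it stands.
- The arm moves only by the tool jog_arm, never from a script. Its argument "targets" is a list of rows, each an object with "xyz": the shift along the tool's x, y, z as a fraction of full scale, a list of three; "spin": the turn about the tool's z as a fraction of full scale. In form: [{"xyz": [x, y, z], "spin": spin}, ...]. A call has exactly 10 rows; each row shifts and turns the commanded pose from where the row before left it, along the tool's axes as they then stand; what a row does not reach is not made up. Full scale, the value 1, is 80 mm for a shift and 0.1 rad for a turn. A row lasts 1/8 s, in which the tool goes at most 62.5 mm and 10.7 degrees, less where a joint would pass 70% of its speed; a pose out of reach is approached as far as the arm can. A call with a number of a shift or a turn outside -1 to 1 is refused whole. A call with a gripper value outside its range is refused whole. "gripper" is the opening in per cent of the stroke, from 0 (shut) to 100 (fully open), set as the call begins (left out, the last holds). The fingers move at their own pace and stop on an object; the grip force is fixed at half the most. Time passes only in rows, so rows that do not move let the fingers close, or fill a call up. It gives the time, the measured TCP pose, the force, the opening and the grip force at its end, in the units of the state.
- bot.get_obs(): the state, without advancing time (a new reading comes with each control period).
- bot.capture(name): name is "scene" or "top" or "wrist"; returns the picture (384x512x3 uint8, blue, green, red); there is no depth.
- bot.get_calibration(name): a dict with "vfov" (degrees; the focal length in pixels is half the picture's height over the tangent of half this angle, whatever the lens; pixels are square), "cx", "cy" (the principal point, pixels), "k1" (the pictures are not rectified: a ray, as slopes to the right and down, at radius r is drawn at 1 + k1 r^2 times it, then the intrinsics apply), "eye" and "rotation" of the camera in the world. Camera axes: x right, y down, z forward; pixel columns grow to the right and rows downward; lengths in mm; the calibration is good to about 2 mm. A picture is of the moment at which its call begins: read the wrist's pose just before it. get_calibration takes no time and is no camera call; for the wrist camera it gives the pose at the moment of the call.
- bot.close_job(): hands the job in; it is judged then, once.
The state is a dict: "time": time; "joint_positions": joint angles; "dq": joint speeds; "tau": joint torques, N m; "tool_pos": TCP position; "tcp_rot": TCP orientation; "contact_force": force on the tool from outside, world axes, zero at the start; "moment": the same for the moment, N m; "grip_width": finger opening in mm; "finger_force": force on a finger pad.
Only numpy, scipy, OpenCV 4.12 (cv2) and the standard library are available. Lean on these libraries where they do the work, as an engineer would, in place of code of your own. Each camera call takes 0.05 s, during which the arm holds its last target. There are 200 camera calls.

## Working session

There is one attempt and no reset: what is moved stays moved. The work goes in short steps, Python scripts to look and compute and a tool call to move; the robot and the scene stay as the last step left them, time stands still between calls to the robot, and variables do not carry over. Pictures are saved under pics/ and viewed, at most 10 in all, crops included, and the job is handed in when it is done.

Besides the shell and the picture viewer there is one more tool, called after "Call:" as name([rows], argument=value, ...), one row to a line, values as JSON. jog_arm: Moves the arm, as the interface text tells. Shift numbers are shares of 80 mm and turn numbers shares of 0.1 rad, none past 1 either way. Its arguments: {"type":"object","properties":{"targets":{"type":"array","items":{"type":"object","properties":{"xyz":{"type":"array","items":{"type":"number"}},"spin":{"type":"number"}}}},"gripper":{"type":"number"}},"required":["targets"]}

```bash
ls; mkdir -p pics
cat > h.py <<'E'
import numpy as np, cv2
from plant import bot
def ray(cal,u,v):
    f=192/np.tan(np.radians(cal['vfov'])/2)
    d=np.array([(u-cal['cx'])/f,(v-cal['cy'])/f]); rd=np.hypot(*d); r=rd
    for _ in range(20): r=rd/(1+cal['k1']*r*r)
    s=d*(r/rd if rd>0 else 1)
    return np.array(cal['eye'],float),np.array(cal['rotation'],float).reshape(3,3)@np.array([s[0],s[1],1])
def onz(cal,u,v,z):
    e,d=ray(cal,u,v); return e+d*(z-e[2])/d[2]
def proj(cal,p):
    f=192/np.tan(np.radians(cal['vfov'])/2)
    c=np.array(cal['rotation'],float).reshape(3,3).T@(np.array(p,float)-cal['eye']); s=c[:2]/c[2]
    s=s*(1+cal['k1']*(s@s)); return s*f+[cal['cx'],cal['cy']]
def two(a,b):
    (e,d),(g,h)=a,b
    d=d/np.linalg.norm(d);h=h/np.linalg.norm(h)
    t=np.linalg.lstsq(np.c_[d,-h],g-e,rcond=None)[0]
    p,q=e+d*t[0],g+h*t[1]; return (p+q)/2,np.linalg.norm(p-q)
E
python3 - <<'E'
from h import *
ims={}
for n in ['scene','top','wrist']:
    c=bot.get_calibration(n); im=bot.capture(n); cv2.imwrite(f'pics/{n}0.png',im); print(n,c)
    ims[n]=im
cv2.imwrite('pics/a.png',cv2.resize(ims['top'],(800,600),interpolation=cv2.INTER_CUBIC))
cv2.imwrite('pics/b.png',cv2.resize(ims['scene'],(800,600),interpolation=cv2.INTER_CUBIC))
print(bot.get_obs())
E
```

```text
pics
scene {'vfov': 48.30985503782002, 'cx': 255.40216132424584, 'cy': 194.1473937653026, 'k1': -0.006897670353479399, 'eye': array([-232.09184744, -455.60956252,  968.90730073]), 'rotation': array([-2.40893016e+00, -8.29009768e-04, -1.01508314e+00])}
top {'vfov': 50.57254377892564, 'cx': 259.00322586250934, 'cy': 190.8408155231319, 'k1': -0.07764662285445742, 'eye': array([ 404.86014126,  -23.67409688, 1118.80222205]), 'rotation': array([-3.06932224e+00, -1.95845899e-03, -1.57041247e+00])}
wrist {'vfov': 61.51868070454793, 'cx': 249.8541562044217, 'cy': 188.00920300953084, 'k1': -0.06726442392805708, 'eye': array([ 70.68066975, 527.04390962, 384.28848381]), 'rotation': array([2.83679183e+00, 1.76590697e-03, 1.28409211e+00])}
{'time': 0.15, 'joint_positions': array([ 1.13800401e+00,  3.42578632e-01,  1.52478595e+00,  1.59480777e-05,
        1.27539636e+00, -1.45990961e-01]), 'dq': array([-3.13881556e-04, -3.23466912e-03, -3.34206293e-03, -6.45156904e-04,
       -2.53686114e-05, -1.61905960e-04]), 'tau': array([ 1.54518682e-03, -4.31463039e+01, -2.44353050e+01,  7.19463243e-02,
        5.37435059e-02, -8.39223253e-05]), 'tool_pos': array([148.34052399, 503.25456695, 191.7004157 ]), 'tcp_rot': array([-3.14043901e+00, -1.85044040e-04,  2.85478654e+00]), 'contact_force': array([ 0.6790137 , -0.68672496, -0.18865153]), 'moment': array([-0.04176916, -0.03744857, -0.00398247]), 'finger_force': 0.0, 'grip_width': 91.90590348548402}
```

View pics/a.png

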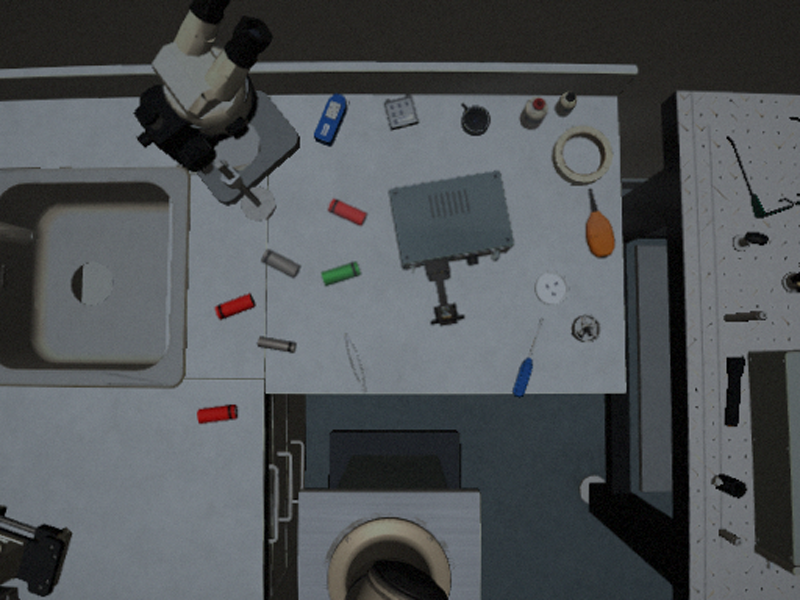

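View pics/b.png

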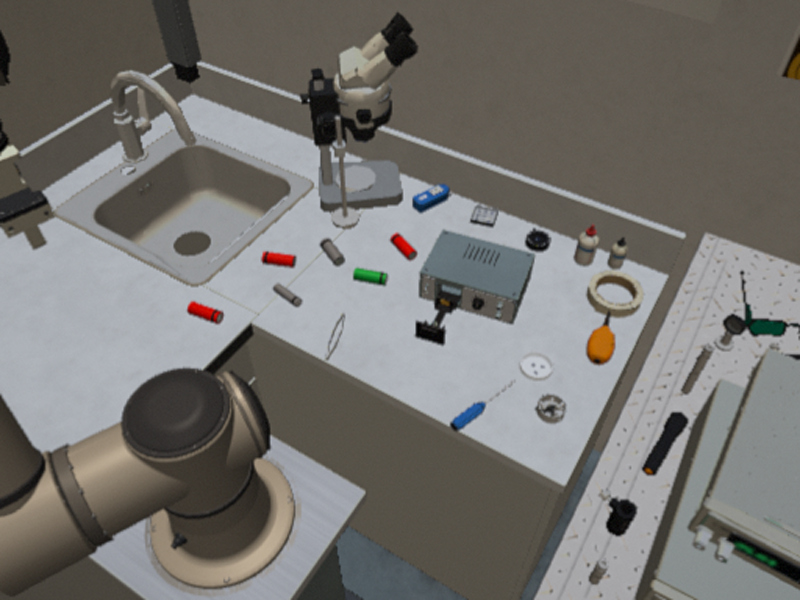

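The top view (800x600) shows these candidates for the wanted cell: grey (281,263), thick; grey (277,344), slim; red (347,211), (235,306) and (217,413); green (341,273). By the description it is the grey thick one at (281,263). The tray sticks out from (438,270) to (447,318).

```bash
sed -i 's/^from plant import bot/from plant import bot\nfrom scipy.spatial.transform import Rotation as Ro/; s/np.array(cal\[.rotation.\],float).reshape(3,3)/Ro.from_euler("xyz",cal["rotation"]).as_matrix()/' h.py
python3 - <<'E'
from h import *
c=bot.get_calibration('top'); im=cv2.imread('pics/top0.png')
k=512/800
for n,u,v,z in [('thick',281,263,13),('slim',277,344,9),('g',341,273,13),('trayfront',447,318,40),('traybase',438,270,40),('unitfl',405,268,78),('unitfr',512,248,78),('unitbl',390,188,78),('unitbr',502,171,78)]:
    print(n,onz(c,u*k,v*k,z).round(1))
a=cv2.resize(im[145:190,150:210],(600,450),interpolation=cv2.INTER_CUBIC)
b=cv2.resize(im[105:215,245:335],(360,440),interpolation=cv2.INTER_CUBIC)[:450]
o=np.zeros((450,800,3),np.uint8); o[:,:400]=cv2.resize(a,(400,300)).shape and cv2.copyMakeBorder(cv2.resize(a,(400,300)),0,150,0,0,0); o[:440,420:780]=b
cv2.imwrite('pics/c.png',o)
E
```

```text
thick [546.8 191.6  13. ]
slim [404.8 197.4   9. ]
g [529.1  85.8  13. ]
trayfront [449.2 -97.7  40. ]
traybase [531.3 -82.7  40. ]
unitfl [530.1 -26.2  78. ]
unitfr [ 563.7 -203.5   78. ]
unitbl [664.5  -1.1  78. ]
unitbr [ 694.1 -188.7   78. ]
```

View pics/c.png

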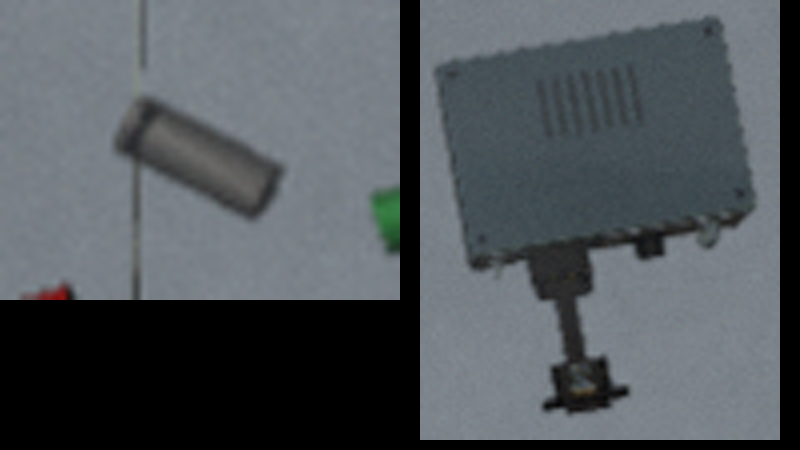

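The crop confirms it: the thick grey cell, with the black band and button at its upper-left end. Next I work out the first approach to above the cell.

```bash
cat >> h.py <<'E'
def rows(target,yaw,n,spinmax=1.0,frm=None):
    """suggest rows (tool units) from the present commanded pose to target, yaw; tool pointing down"""
    o=bot.get_obs(); p=np.array(o['tool_pos']) if frm is None else np.array(frm[:3],float); y=o['tcp_rot'][2] if frm is None else frm[3]
    dy=(yaw-y+np.pi)%(2*np.pi)-np.pi; d=(np.array(target,float)-p)/n
    for i in range(n):
        s=-dy/n; t=np.array([np.cos(y)*d[0]+np.sin(y)*d[1],np.sin(y)*d[0]-np.cos(y)*d[1],-d[2]])
        print((t/80).round(3),round(s/0.1,3)); y+=dy/n
E
python3 - <<'E'
from h import *
c=bot.get_calibration('top')
B=onz(c,168.7,162.7,13);F=onz(c,190.5,173.5,13); d=B-F
print(B,F,(B+F)/2,np.linalg.norm(d),np.arctan2(d[1],d[0]))
m=(B+F)/2
y=np.arctan2(d[1],d[0])+np.pi
rows([m[0]-10,m[1],170],2.855+1.0,10)
E
```

```text
[562.43727148 222.74969028  13.        ] [532.49008996 162.03966474  13.        ] [547.46368072 192.39467751  13.        ] 67.6944671449432 1.112537298781264
[-0.576 -0.235  0.027] -1.0
[-0.55  -0.291  0.027] -1.0
[-0.518 -0.345  0.027] -1.0
[-0.481 -0.395  0.027] -1.0
[-0.439 -0.441  0.027] -1.0
[-0.393 -0.483  0.027] -1.0
[-0.343 -0.52   0.027] -1.0
[-0.289 -0.551  0.027] -1.0
[-0.233 -0.577  0.027] -1.0
[-0.174 -0.598  0.027] -1.0
```

Call:
jog_arm([
  {"xyz": [-0.58,-0.24,0.03],"spin": -1},
  {"xyz": [-0.55,-0.29,0.03],"spin": -1},
  {"xyz": [-0.52,-0.35,0.03],"spin": -1},
  {"xyz": [-0.48,-0.4,0.03],"spin": -1},
  {"xyz": [-0.44,-0.44,0.03],"spin": -1},
  {"xyz": [-0.39,-0.48,0.03],"spin": -1},
  {"xyz": [-0.34,-0.52,0.03],"spin": -1},
  {"xyz": [-0.29,-0.55,0.03],"spin": -1},
  {"xyz": [-0.23,-0.58,0.03],"spin": -1},
  {"xyz": [-0.17,-0.6,0.03],"spin": -1},
], gripper=60)

```text
time: 1.4
tool_pos: [538.1, 189.9, 167.9]
tcp_rot: [3.141, -0.0, -2.425]
contact_force: [0.1, 0.5, 0.1]
grip_width: 55.2
finger_force: 0.0
```

Run:
```python
from h import *
c=bot.get_calibration('wrist'); im=bot.capture('wrist'); cv2.imwrite('pics/w1.png',im)
print(c['eye'])
import json; json.dump({k:np.array(v).tolist() for k,v in c.items()},open('w1.json','w'))
# grey cell lower saturation & darker than counter
g=cv2.cvtColor(im,cv2.COLOR_BGR2GRAY); print(np.percentile(g,[5,25,50,75,95]))
u=proj(c,[547.5,192.4,13]); print(u)
cv2.imwrite('pics/d.png',cv2.resize(im,(768,576)))
```

```text
[477.08287856 137.1353952  360.55755188]
[  9.  43. 137. 159. 163.]
[245.94267511 171.16526543]
```

View pics/d.png

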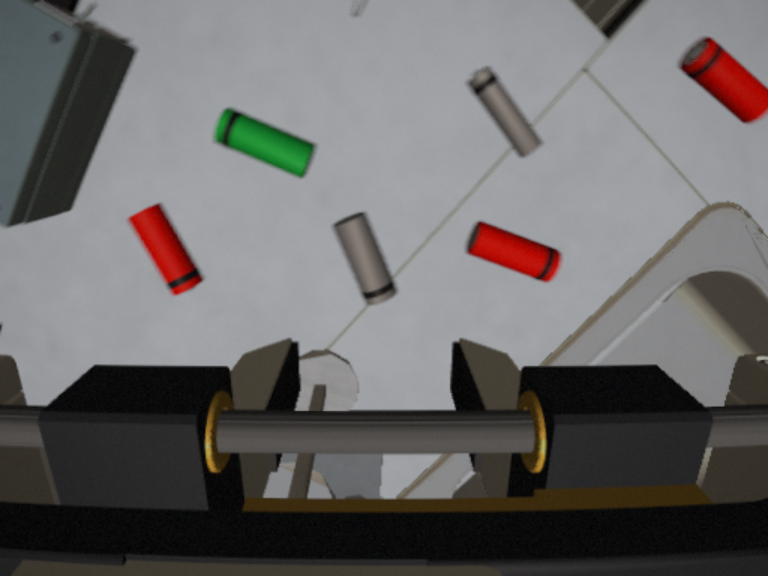

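The wrist view (768x576) shows the thick grey cell from (350,215), flat end, to (382,300), button end with the band. The green, red and slim cells lie apart from it.

Run:
```python
from h import *
import json; c=json.load(open('w1.json')); im=cv2.imread('pics/w1.png')
g=cv2.GaussianBlur(cv2.cvtColor(im,cv2.COLOR_BGR2GRAY),(3,3),0)
m=(g<128).astype(np.uint8); m=cv2.morphologyEx(m,cv2.MORPH_OPEN,np.ones((5,5),np.uint8))
n,l,s,ct=cv2.connectedComponentsWithStats(m); k=l[172,243]; print(k,s[k],ct[k])
pts=np.argwhere(l==k)[:,::-1]
W=np.array([onz(c,u,v,13)[:2] for u,v in pts]); r=cv2.minAreaRect(W.astype(np.float32)); print(r)
mu=W.mean(0); w,v=np.linalg.eigh(np.cov((W-mu).T)); a=v[:,1]; a=a*np.sign(a[1]); print(mu,a,np.arctan2(a[1],a[0]),((W-mu)@a).min(),((W-mu)@a).max())
```

```text
8 [ 223  142   42   61 1423] [243.35207309 171.86577653]
((550.1812744140625, 191.78451538085938), (70.16704559326172, 27.92253303527832), 62.55411148071289)
[550.14792733 191.00640755] [0.45121301 0.89241628] 1.1026722105070252 -34.358274231541415 35.79944911716402
```

Call:
jog_arm([
  {"xyz": [-0.024,-0.025,0.3],"spin": -0.96},
  {"xyz": [-0.024,-0.025,0.3],"spin": -0.96},
  {"xyz": [-0.024,-0.025,0.3],"spin": -0.96},
  {"xyz": [-0.024,-0.025,0.3],"spin": -0.96},
  {"xyz": [0,0,0.25],"spin": 0},
  {"xyz": [0,0,0.25],"spin": 0},
  {"xyz": [0,0,0.2],"spin": 0},
  {"xyz": [0,0,0.1],"spin": 0},
  {"xyz": [0,0,0.06],"spin": 0},
  {"xyz": [0,0,0],"spin": 0},
])

```text
time: 2.7
tool_pos: [548.2, 191.8, 3.5]
tcp_rot: [-3.141, 0.0, -2.044]
contact_force: [-0.4, 0.9, 0.4]
grip_width: 55.0
finger_force: 0.0
```

Call:
jog_arm([
  {"xyz": [0,0,0],"spin": 0},
  {"xyz": [0,0,0],"spin": 0},
  {"xyz": [0,0,0],"spin": 0},
  {"xyz": [0,0,0],"spin": 0},
  {"xyz": [0,0,0],"spin": 0},
  {"xyz": [0,0,-0.1],"spin": 0},
  {"xyz": [0,0,-0.3],"spin": 0},
  {"xyz": [0,0,-0.4],"spin": 0},
  {"xyz": [0,0,-0.4],"spin": 0},
  {"xyz": [0,0,-0.4],"spin": 0},
], gripper=0)

```text
time: 3.95
tool_pos: [548.1, 191.7, 133.1]
tcp_rot: [-3.141, 0.0, -2.044]
contact_force: [-0.1, 1.0, -0.2]
grip_width: 0.1
finger_force: 0.0
```

The fingers closed on nothing, so I look again.

Run:
```python
from h import *
c=bot.get_calibration('wrist'); im=bot.capture('wrist'); cv2.imwrite('pics/w2.png',im)
t=bot.capture('top'); cv2.imwrite('pics/t2.png',t)
import json; json.dump({k:np.array(v).tolist() for k,v in c.items()},open('w2.json','w'))
cv2.imwrite('pics/e.png',np.hstack([cv2.resize(im,(400,300)),cv2.resize(t[110:230,120:280],(400,300),interpolation=cv2.INTER_CUBIC)]))
print(proj(c,[548,191.7,0]),proj(c,[548,191.7,133]), c['eye'])
```

```text
[250.21446752 168.17610853] [250.12950271 217.84092819] [511.10702063 119.92998715 325.72580068]
```

View pics/e.png

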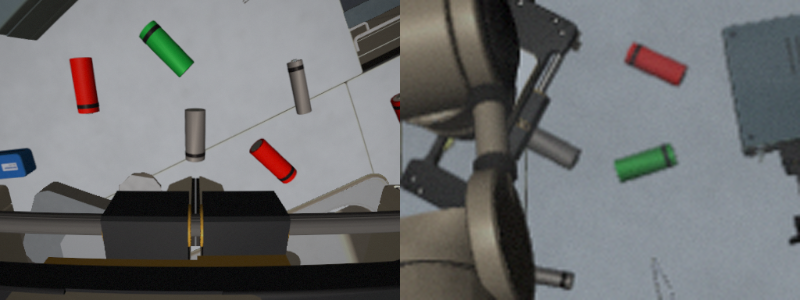

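The cell lies untouched and centred at wrist (249,171), against a predicted (250,168). The lift simply began before the slow fingers had closed, so I repeat it with a longer wait.

Call:
jog_arm([
  {"xyz": [0,0,0.2],"spin": 0},
  {"xyz": [0,0,0.2],"spin": 0},
  {"xyz": [0,0,0.2],"spin": 0},
  {"xyz": [0,0,0.2],"spin": 0},
  {"xyz": [0,0,0.2],"spin": 0},
  {"xyz": [0,0,0.2],"spin": 0},
  {"xyz": [0,0,0],"spin": 0},
  {"xyz": [0,0,0],"spin": 0},
  {"xyz": [0,0,0.2],"spin": 0},
  {"xyz": [0,0,0.22],"spin": 0},
], gripper=60)

```text
time: 5.3
tool_pos: [548.2, 191.8, 1.1]
tcp_rot: [-3.141, 0.001, -2.044]
contact_force: [0.2, -0.4, -0.6]
grip_width: 54.7
finger_force: 0.0
```

Call:
jog_arm([
  {"xyz": [0,0,0],"spin": 0},
  {"xyz": [0,0,0],"spin": 0},
  {"xyz": [0,0,0],"spin": 0},
  {"xyz": [0,0,0],"spin": 0},
  {"xyz": [0,0,0],"spin": 0},
  {"xyz": [0,0,0],"spin": 0},
  {"xyz": [0,0,0],"spin": 0},
  {"xyz": [0,0,0],"spin": 0},
  {"xyz": [0,0,0],"spin": 0},
  {"xyz": [0,0,0],"spin": 0},
], gripper=0)

```text
time: 6.55
tool_pos: [548.1, 191.8, 1.8]
tcp_rot: [3.142, 0.0, -2.044]
contact_force: [0.3, -0.2, 0.7]
grip_width: 0.3
finger_force: 0.0
```

Run:
```python
from h import *
c=bot.get_calibration('wrist'); im=bot.capture('wrist'); cv2.imwrite('pics/w3.png',im); t=bot.capture('scene'); cv2.imwrite('pics/s3.png',t)
import json; json.dump({k:np.array(v).tolist() for k,v in c.items()},open('w3.json','w'))
u=proj(bot.get_calibration('scene'),[548,192,13]).astype(int); print(u, c['eye'])
y0,x0=max(u[1]-60,0),max(u[0]-80,0)
cv2.imwrite('pics/f.png',np.hstack([cv2.resize(im,(400,300)),cv2.resize(t[y0:y0+120,x0:x0+160],(400,300),interpolation=cv2.INTER_CUBIC)]))
```

```text
[212 160] [511.24110822 119.96399085 194.46044128]
```

View pics/f.png

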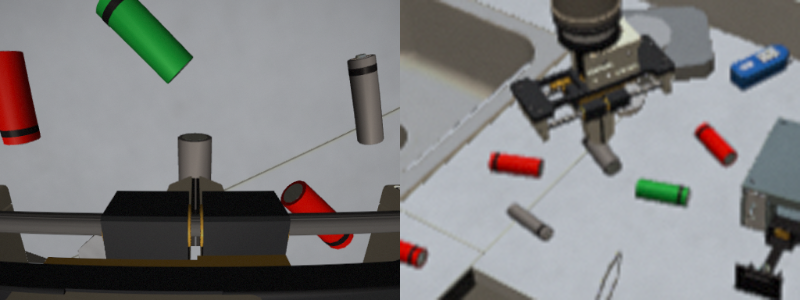

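Run:
```python
from h import *
import json
ax=np.array([np.cos(1.0976),np.sin(1.0976)])
for n in ['w2','w3']:
    c=json.load(open(n+'.json')); im=cv2.imread(f'pics/{n}.png'); g=cv2.cvtColor(im,cv2.COLOR_BGR2GRAY)
    col=g[100:260,247:253].mean(1).astype(int); print(n,col.tolist())
    for s in (-33.5,-20,0,20,33.5):
        for z in (0,26): print(s,z,proj(c,[*(np.array([548.2,191.8])+ax*s),z]).round(0),end=' ')
    print()
```

```text
w2 [165, 165, 166, 165, 165, 165, 164, 164, 164, 163, 164, 164, 164, 164, 164, 165, 165, 164, 164, 165, 165, 165, 166, 166, 166, 165, 165, 165, 165, 165, 165, 165, 165, 166, 166, 166, 166, 160, 124, 49, 52, 51, 83, 116, 120, 121, 122, 122, 122, 122, 122, 123, 123, 124, 123, 124, 125, 124, 125, 125, 125, 126, 125, 126, 126, 126, 126, 126, 126, 127, 126, 126, 127, 128, 127, 127, 127, 127, 127, 127, 126, 127, 128, 127, 127, 127, 127, 127, 126, 126, 126, 126, 126, 126, 125, 125, 118, 88, 44, 42, 42, 60, 102, 123, 123, 123, 122, 139, 162, 166, 167, 166, 165, 166, 166, 166, 166, 166, 166, 167, 168, 168, 169, 169, 168, 169, 168, 143, 84, 38, 40, 40, 40, 41, 40, 40, 40, 40, 41, 40, 39, 38, 38, 40, 40, 39, 40, 41, 41, 41, 39, 39, 40, 40, 38, 39, 39, 40, 41, 39]
-33.5 0 [250. 136.] -33.5 26 [250. 140.] -20 0 [250. 149.] -20 26 [250. 154.] 0 0 [250. 168.] 0 26 [250. 175.] 20 0 [250. 187.] 20 26 [250. 195.] 33.5 0 [250. 199.] 33.5 26 [250. 207.] 
w3 [161, 161, 161, 160, 161, 160, 161, 160, 161, 161, 161, 160, 160, 160, 160, 160, 159, 159, 159, 159, 159, 159, 159, 159, 159, 159, 159, 159, 158, 159, 159, 160, 160, 160, 159, 160, 160, 160, 160, 160, 160, 161, 160, 160, 161, 161, 161, 161, 162, 160, 160, 160, 160, 160, 160, 159, 161, 161, 161, 160, 160, 160, 161, 161, 161, 161, 160, 161, 161, 154, 109, 42, 48, 50, 50, 50, 49, 49, 50, 52, 45, 71, 105, 115, 115, 115, 115, 115, 115, 115, 116, 116, 115, 116, 116, 115, 116, 116, 116, 116, 116, 116, 117, 117, 116, 117, 117, 117, 118, 117, 117, 118, 117, 117, 117, 118, 117, 117, 118, 117, 118, 116, 117, 117, 117, 118, 118, 100, 58, 29, 30, 30, 29, 30, 31, 31, 28, 28, 28, 31, 30, 27, 28, 30, 29, 29, 30, 30, 29, 27, 27, 27, 29, 27, 28, 29, 29, 28, 28, 28]
-33.5 0 [250. 167.] -33.5 26 [250. 178.] -20 0 [250. 188.] -20 26 [250. 202.] 0 0 [250. 217.] 0 26 [250. 234.] 20 0 [250. 245.] 20 26 [250. 265.] 33.5 0 [250. 262.] 33.5 26 [250. 284.]
```

Run:
```python
from h import *
im=cv2.imread('pics/w3.png'); t=cv2.imread('pics/s3.png')
cv2.imwrite('pics/g.png',np.hstack([cv2.resize(im[160:280,190:310],(400,400),interpolation=cv2.INTER_CUBIC),cv2.resize(t[120:180,182:242],(400,400),interpolation=cv2.INTER_CUBIC)]))
```

```text
(no output)
```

View pics/g.png

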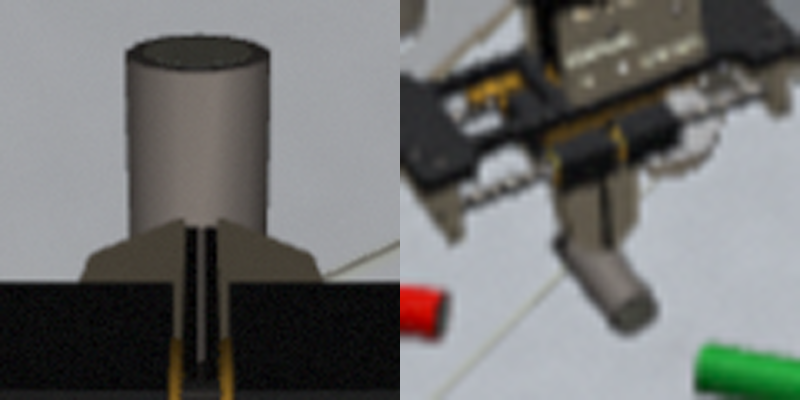

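The zoom shows the closed fingers sitting just above the cell. In the wrist view with the opening at 55 mm, the finger tips lie at depth 172 mm, where 207 mm is expected. So the real tips end about 34 mm short of the stated TCP. I open the fingers and go down about 29 mm more, leaving a margin over the counter.

Call:
jog_arm([
  {"xyz": [0,0,0],"spin": 0},
  {"xyz": [0,0,0],"spin": 0},
  {"xyz": [0,0,0],"spin": 0},
  {"xyz": [0,0,0],"spin": 0},
  {"xyz": [0,0,0],"spin": 0},
  {"xyz": [0,0,0],"spin": 0},
  {"xyz": [0,0,0.02],"spin": 0},
  {"xyz": [0,0,0.08],"spin": 0},
  {"xyz": [0,0,0.13],"spin": 0},
  {"xyz": [0,0,0.13],"spin": 0},
], gripper=60)

```text
time: 7.9
tool_pos: [547.8, 191.7, -28.0]
tcp_rot: [3.141, -0.0, -2.044]
contact_force: [0.0, 0.8, 0.1]
grip_width: 54.7
finger_force: 0.0
```

Run:
```python
from h import *
c=bot.get_calibration('wrist'); im=bot.capture('wrist'); cv2.imwrite('pics/w4.png',im); t=bot.capture('scene'); cv2.imwrite('pics/s4.png',t)
o=bot.get_obs(); print(o['tool_pos'],o['contact_force'],o['grip_width'],c['eye'])
cv2.imwrite('pics/i.png',np.hstack([cv2.resize(im[130:310,130:370],(400,300),interpolation=cv2.INTER_CUBIC),cv2.resize(t[125:185,172:252],(400,300),interpolation=cv2.INTER_CUBIC)]))
```

```text
[546.89327731 191.49100339 -28.7395176 ] [ 0.57661172 -1.3191156  -0.3955557 ] 55.144922734575054 [511.07432157 119.92645741 164.68015729]
```

View pics/i.png

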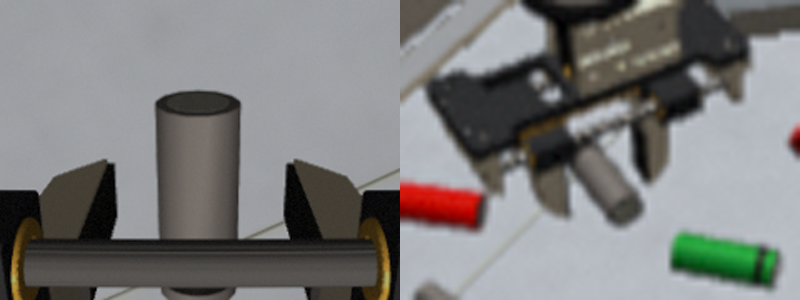

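The crop shows the fingers now straddling the cell with no contact, which confirms the 34 mm offset. I close.

Call:
jog_arm([
  {"xyz": [0,0,0],"spin": 0},
  {"xyz": [0,0,0],"spin": 0},
  {"xyz": [0,0,0],"spin": 0},
  {"xyz": [0,0,0],"spin": 0},
  {"xyz": [0,0,0],"spin": 0},
  {"xyz": [0,0,0],"spin": 0},
  {"xyz": [0,0,0],"spin": 0},
  {"xyz": [0,0,0],"spin": 0},
  {"xyz": [0,0,0],"spin": 0},
  {"xyz": [0,0,0],"spin": 0},
], gripper=0)

```text
time: 9.25
tool_pos: [548.3, 191.8, -26.7]
tcp_rot: [-3.141, 0.0, -2.044]
contact_force: [-0.1, 0.4, 5.0]
grip_width: 25.2
finger_force: 30.0
```

Gripped at 25.2 mm and 30 N. Next I work out the move to a look-out pose above the unit, from where the wrist camera looks straight down at the tray.

Run:
```python
from h import *
rows([560,-77,80],-2.956,9)
```

```text
[ 0.325 -0.185 -0.148] 1.013
[ 0.304 -0.217 -0.148] 1.013
[ 0.281 -0.246 -0.148] 1.013
[ 0.255 -0.273 -0.148] 1.013
[ 0.226 -0.298 -0.148] 1.013
[ 0.194 -0.319 -0.148] 1.013
[ 0.161 -0.337 -0.148] 1.013
[ 0.126 -0.352 -0.148] 1.013
[ 0.09  -0.363 -0.148] 1.013
```

Call:
jog_arm([
  {"xyz": [0,0,-0.3],"spin": 0.12},
  {"xyz": [0.32,-0.19,-0.3],"spin": 1},
  {"xyz": [0.3,-0.22,-0.3],"spin": 1},
  {"xyz": [0.28,-0.25,-0.2],"spin": 1},
  {"xyz": [0.25,-0.27,-0.14],"spin": 1},
  {"xyz": [0.23,-0.3,-0.1],"spin": 1},
  {"xyz": [0.19,-0.32,0],"spin": 1},
  {"xyz": [0.16,-0.34,0],"spin": 1},
  {"xyz": [0.13,-0.35,0],"spin": 1},
  {"xyz": [0.09,-0.36,0],"spin": 1},
])

```text
time: 10.5
tool_pos: [558.5, -77.5, 79.4]
tcp_rot: [3.141, -0.002, -2.96]
contact_force: [0.1, 0.3, -1.3]
grip_width: 25.1
finger_force: 30.0
```

Run:
```python
from h import *
c=bot.get_calibration('wrist'); im=bot.capture('wrist'); cv2.imwrite('pics/w5.png',im)
o=bot.get_obs(); print(o['tool_pos'],o['contact_force'],o['grip_width'],o['tcp_rot'],c['eye'])
import json; json.dump({k:np.array(v).tolist() for k,v in c.items()},open('w5.json','w'))
cv2.imwrite('pics/j.png',cv2.resize(im,(800,600),interpolation=cv2.INTER_CUBIC))
```

```text
[558.95849572 -81.02442739  79.41417049] [ 0.78328382 -2.72489586 -0.46403336] 25.28192440395645 [-3.14034207e+00 -1.25704596e-03 -2.96552954e+00] [479.16733737 -91.68245045 272.15498207]
```

View pics/j.png

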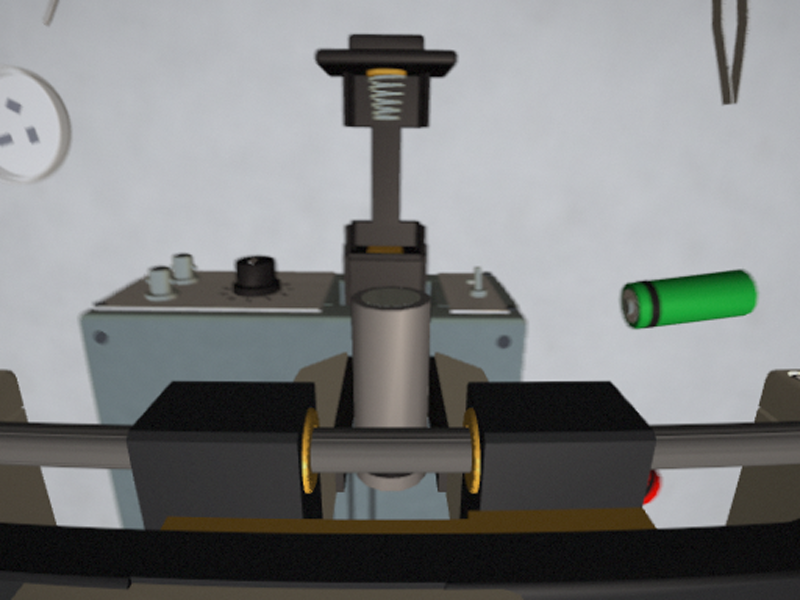

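The wrist view (800x600) shows the front plate's top edge at (317..457, 50..62), the spring from (386,72) to its tip at (386,120), the spine at (373..400), and the brass contact on the end wall at (386,250). The cell sits in the fingers, flat end towards the tray's front.

Run:
```python
from h import *
import json; c=json.load(open('w5.json')); k=512/800
P={}
for n,u,v,z in [('plateL',457,58,60),('plateR',317,58,60),('platemid',387,62,60),('lipmid',387,38,56.5),('springtip',386,120,40),('springbase',386,74,40),('frontrail_end',386,126,38.5),('endrail_start',386,221,38.5),('spine1',386.5,140,27),('spine2',386.5,215,27),('brass',386,250,44.5),('face_topL',523,314,78),('face_topR',84,314,78),('cellflatL',353,300,120),('cellflatR',430,300,120)]:
    P[n]=onz(c,u*k,v*k,z); print(n,P[n].round(1))
y=0.186
for a,b in (('plateR','plateL'),('face_topR','face_topL')):
    d=P[b]-P[a]; print(np.arctan2(d[1],d[0])-np.pi/2, np.linalg.norm(d))
d=P['spine2']-P['spine1']; print(np.arctan2(d[1],d[0]))
d=P['brass']-P['lipmid']; print(np.arctan2(d[1],d[0]))
ax=np.array([np.cos(y),np.sin(y)]); lat=np.array([-np.sin(y),np.cos(y)])
for n,p in P.items(): print(n,'along',round(p[:2]@ax,1),'lat',round(p[:2]@lat,1))
im=cv2.imread('pics/w5.png')
print(im[30:170,245:249].mean((1,2)).astype(int).tolist())
```

```text
plateL [444.9 -71.5  60. ]
plateR [ 454.8 -125.3   60. ]
platemid [451.4 -98.1  60. ]
lipmid [442.2 -99.8  56.5]
springtip [472.4 -94.9  40. ]
springbase [453.6 -98.3  40. ]
frontrail_end [474.8 -94.4  38.5]
endrail_start [516.5 -86.9  38.5]
spine1 [480.8 -93.2  27. ]
spine2 [515.4 -86.9  27. ]
brass [528.8 -84.6  44.5]
face_topL [537.6 -25.5  78. ]
face_topR [ 570.9 -205.6   78. ]
cellflatL [530.2 -94.4 120. ]
cellflatR [525.7 -70.3 120. ]
0.1815356406796116 54.649467710727066
0.18298038940752615 183.1136316737254
0.17987640911216324
0.1740877139507757
plateL along 424.0 lat -152.6
plateR along 423.8 lat -207.2
platemid along 425.5 lat -179.9
lipmid along 416.1 lat -179.9
springtip along 446.7 lat -180.6
springbase along 427.6 lat -180.5
frontrail_end along 449.2 lat -180.6
endrail_start along 491.5 lat -180.9
spine1 along 455.2 lat -180.5
spine2 along 490.5 lat -180.7
brass along 504.0 lat -180.9
face_topL along 523.6 lat -124.5
face_topR along 523.1 lat -307.6
cellflatL along 503.6 lat -190.8
cellflatR along 503.7 lat -166.3
[56, 34, 23, 26, 33, 42, 54, 57, 56, 43, 26, 15, 9, 41, 100, 127, 126, 108, 128, 136, 85, 52, 53, 127, 142, 123, 59, 54, 117, 139, 140, 96, 60, 94, 136, 144, 130, 65, 100, 141, 136, 137, 100, 95, 135, 145, 114, 66, 60, 60, 59, 57, 58, 58, 58, 59, 59, 58, 59, 60, 60, 60, 60, 60, 60, 61, 60, 61, 61, 61, 60, 61, 62, 62, 61, 62, 61, 61, 62, 62, 63, 63, 61, 63, 64, 65, 64, 64, 64, 65, 64, 65, 64, 65, 65, 65, 67, 66, 66, 65, 66, 68, 67, 67, 67, 67, 67, 69, 68, 67, 69, 68, 68, 68, 67, 67, 67, 66, 67, 67, 67, 67, 67, 67, 67, 66, 66, 59, 53, 55, 58, 55, 48, 54, 56, 53, 52, 59, 65, 65]
```

Call:
jog_arm([
  {"xyz": [0.135,0.006,0],"spin": 0},
  {"xyz": [0.135,0.006,0],"spin": 0},
  {"xyz": [0.135,0.006,0],"spin": 0},
  {"xyz": [0.135,0.006,0],"spin": 0},
  {"xyz": [0.135,0.006,0],"spin": 0},
  {"xyz": [0,0,0.14],"spin": 0},
  {"xyz": [0,0,0.14],"spin": 0},
  {"xyz": [0,0,0.14],"spin": 0},
  {"xyz": [0,0,0.14],"spin": 0},
  {"xyz": [0,0,0],"spin": 0},
])

```text
time: 11.8
tool_pos: [505.0, -84.0, 34.1]
tcp_rot: [3.14, -0.002, -2.956]
contact_force: [-0.3, 0.8, -0.9]
grip_width: 25.5
finger_force: 30.0
```

```bash
cat > m.py <<'E'
from h import *
import sys,json
c=bot.get_calibration('wrist'); o=bot.get_obs(); im=bot.capture('wrist'); n=sys.argv[1]; cv2.imwrite(f'pics/{n}.png',im)
json.dump({k:np.array(v).tolist() for k,v in c.items()},open(n+'.json','w'))
ax=np.array([.9828,.1849]); lat=np.array([-.1849,.9828]); p=np.array(o['tool_pos'])
print('t',o['time'],'tcp',p.round(1),'along',(p[:2]@ax).round(1),'lat',(p[:2]@lat).round(1),'yaw',o['tcp_rot'][2].round(4),'F along/lat/z',np.round([o['contact_force'][:2]@ax,o['contact_force'][:2]@lat,o['contact_force'][2]],1),'M',o['moment'].round(2),'w',round(o['grip_width'],1),'eye along/lat',np.round([c['eye'][:2]@ax,c['eye'][:2]@lat],1))
E
python3 m.py w6
python3 - <<'E'
from h import *
im=cv2.imread('pics/w6.png'); cv2.imwrite('pics/k.png',cv2.resize(im[60:270,130:370],(686,600),interpolation=cv2.INTER_CUBIC))
E
```

```text
t 11.8 tcp [505.  -84.   34.1] along 480.8 lat -175.9 yaw -2.9563 F along/lat/z [-0.2  0.8 -0.9] M [ 0.03  0.03 -0.  ] w 25.5 eye along/lat [ 400.3 -175.5]
```

View pics/k.png

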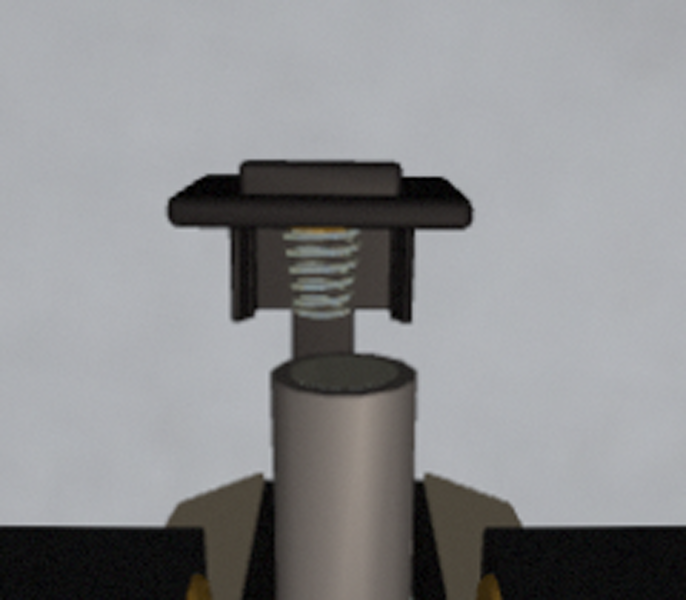

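The crop shows the cell's flat end at (344,374), standing to the right of the spring axis (322) and above the spine. The spring tip is at (322,318) and the plate spans 170..472. I compute the lateral correction.

Run:
```python
from h import *
import json; c=json.load(open('w6.json')); k=2.858
ax=np.array([.9828,.1849]); lat=np.array([-.1849,.9828])
for n,u,v,z in [('flat',344,374,74.2),('flatL',272,380,74.2),('flatR',416,380,74.2),('springtip',322,314,40),('springL',292,314,40),('springR',353,314,40),('springbase',322,232,40),('plateTopL',170,213,60),('plateTopR',472,213,60),('platefronttop',320,178,60),('platebacktop',320,200,60),('lipL',241,165,56.5),('lipR',401,165,56.5),('spineL',293,340,27),('spineR',354,340,27),('railL',243,320,38.5),('railR',402,320,38.5)]:
    p=onz(c,u/k+130,v/k+60,z)[:2]; print(n,'along',round(p@ax,1),'lat',round(p@lat,1))
```

```text
flat along 449.5 lat -175.3
flatL along 450.5 lat -187.8
flatR along 450.6 lat -162.7
springtip along 447.3 lat -179.8
springL along 447.3 lat -186.0
springR along 447.3 lat -173.3
springbase along 430.1 lat -179.7
plateTopL along 423.4 lat -206.7
plateTopR along 423.4 lat -152.1
platefronttop along 417.2 lat -179.5
platebacktop along 421.1 lat -179.5
lipL along 415.2 lat -194.0
lipR along 415.2 lat -164.8
spineL along 456.6 lat -186.6
spineR along 456.6 lat -172.9
railL along 449.0 lat -196.5
railR along 449.0 lat -162.9
```

Call:
jog_arm([
  {"xyz": [0,-0.029,0],"spin": 0},
  {"xyz": [0,-0.029,0],"spin": 0},
  {"xyz": [0,0,0.05],"spin": 0},
  {"xyz": [0,0,0.05],"spin": 0},
  {"xyz": [0,0,0.05],"spin": 0},
  {"xyz": [0,0,0.04],"spin": 0},
  {"xyz": [0,0,0.02],"spin": 0},
  {"xyz": [0,0,0],"spin": 0},
  {"xyz": [0,0,0],"spin": 0},
  {"xyz": [0,0,0],"spin": 0},
])

```text
time: 13.1
tool_pos: [506.7, -88.8, 18.7]
tcp_rot: [-3.142, 0.0, -2.956]
contact_force: [-1.3, -0.1, -1.9]
grip_width: 25.2
finger_force: 30.0
```

```bash
python3 m.py w7; python3 m.py w7
```

```text
t 13.1 tcp [506.7 -88.8  18.7] along 481.5 lat -181.0 yaw -2.9564 F along/lat/z [-1.3  0.1 -1.9] M [ 0.07 -0.   -0.03] w 25.2 eye along/lat [ 400.5 -180.4]
t 13.15 tcp [506.7 -88.8  18.7] along 481.5 lat -181.0 yaw -2.9564 F along/lat/z [ 0.5  0.3 -0.5] M [ 0.02 -0.01 -0.03] w 25.4 eye along/lat [ 400.5 -180.4]
```

```bash
cat > lat.py <<'E'
from h import *
import json,sys
n=sys.argv[1]; zc=float(sys.argv[2]); c=json.load(open(n+'.json')); im=cv2.imread(f'pics/{n}.png'); g=cv2.cvtColor(im,cv2.COLOR_BGR2GRAY)
ax=np.array([.9828,.1849]); lat=np.array([-.1849,.9828])
def P(a,l,z): return proj(c,[*(a*ax+l*lat),z])
def ext(v,th=110):
    r=g[int(round(v))]; u0=250; d=r[:]<th
    idx=np.where(d[120:380])[0]+120; return idx.min(),idx.max()
v=P(422,-180,60)[1]
for dv in (-4,-2,0,2,4):
    a,b=ext(v+dv); print('plate',int(v+dv),a,b,[round(float(onz(c,u,v+dv,60)[:2]@lat),1) for u in (a-.5,b+.5)])
v=P(458,-180,zc)[1]
for dv in (0,8,16):
    a,b=ext(v+dv,145); print('cell',int(v+dv),a,b,[round(float(onz(c,u,v+dv,zc)[:2]@lat),1) for u in (a-.5,b+.5)])
col=g[:,int(P(440,-180,50)[0])-2:int(P(440,-180,50)[0])+3].mean(1).astype(int); print(col[100:230].tolist())
for a,z in ((415,56.5),(421,60),(427,60),(447,40),(450,zc-13),(450,zc+13)): print(a,z,P(a,-180,z).round(1))
E
python3 lat.py w7 58.6
```

```text
plate 130 195 306 [-206.4, -154.0]
plate 132 193 309 [-207.4, -152.5]
plate 134 193 309 [-207.4, -152.5]
plate 136 193 310 [-207.5, -152.0]
plate 138 193 309 [-207.5, -152.4]
cell 205 225 275 [-193.3, -167.6]
cell 213 225 274 [-193.4, -168.0]
cell 221 225 274 [-193.6, -167.9]
[176, 176, 176, 175, 175, 174, 175, 173, 174, 173, 174, 174, 174, 175, 175, 175, 167, 115, 15, 26, 39, 49, 52, 53, 56, 57, 57, 57, 56, 55, 42, 13, 15, 22, 28, 35, 40, 41, 43, 41, 38, 35, 28, 69, 95, 110, 133, 108, 63, 93, 123, 127, 128, 123, 93, 74, 110, 117, 115, 133, 109, 62, 105, 115, 113, 131, 104, 57, 103, 120, 118, 132, 106, 63, 89, 122, 121, 90, 55, 56, 55, 56, 54, 43, 46, 56, 56, 55, 55, 56, 56, 55, 55, 55, 56, 55, 46, 38, 79, 115, 127, 129, 129, 129, 129, 130, 130, 129, 130, 130, 130, 129, 130, 130, 130, 130, 130, 130, 130, 130, 131, 130, 130, 131, 131, 131, 130, 131, 130, 131]
415 56.5 [250.9 119. ]
421 60 [250.9 132.7]
427 60 [250.9 145.4]
447 40 [250.8 175.1]
450 45.6 [250.8 183.3]
450 71.6 [250.9 199.5]
```

Call:
jog_arm([
  {"xyz": [0.0125,0.005,0],"spin": 0},
  {"xyz": [0.0125,0.005,0],"spin": 0},
  {"xyz": [0.0125,0,0],"spin": 0},
  {"xyz": [0.0125,0,0],"spin": 0},
  {"xyz": [0.0125,0,0],"spin": 0},
  {"xyz": [0.0125,0,0],"spin": 0},
  {"xyz": [0.0125,0,0],"spin": 0},
  {"xyz": [0.0125,0,0],"spin": 0},
  {"xyz": [0,0,0],"spin": 0},
  {"xyz": [0,0,0],"spin": 0},
])

```text
time: 14.45
tool_pos: [498.6, -89.5, 18.6]
tcp_rot: [3.142, 0.0, -2.956]
contact_force: [1.0, 1.3, -1.4]
grip_width: 25.3
finger_force: 30.0
```

```bash
python3 m.py w8; python3 m.py w8; python3 lat.py w8 58.6
```

```text
t 14.45 tcp [498.6 -89.5  18.6] along 473.5 lat -180.2 yaw -2.9564 F along/lat/z [ 1.2  1.1 -1.4] M [ 0.19 -0.22 -0.01] w 25.3 eye along/lat [ 392.5 -179.5]
t 14.5 tcp [498.7 -89.5  18.6] along 473.5 lat -180.2 yaw -2.9564 F along/lat/z [ 1.7  0.1 -0.6] M [ 0.17 -0.2   0.  ] w 25.3 eye along/lat [ 392.5 -179.5]
plate 147 192 307 [-207.4, -152.3]
plate 149 192 307 [-207.4, -152.3]
plate 151 192 307 [-207.5, -152.2]
plate 153 193 306 [-207.0, -152.7]
plate 155 214 304 [-197.0, -153.6]
cell 220 225 274 [-192.7, -167.1]
cell 228 209 291 [-201.1, -158.2]
cell 236 191 309 [-210.8, -148.5]
[175, 175, 176, 175, 176, 176, 175, 175, 176, 176, 176, 176, 176, 176, 175, 175, 175, 175, 175, 173, 174, 173, 173, 173, 174, 174, 175, 175, 175, 176, 143, 13, 23, 36, 48, 52, 55, 55, 57, 57, 56, 55, 55, 40, 12, 15, 22, 29, 36, 41, 41, 40, 41, 37, 32, 26, 40, 99, 132, 132, 126, 98, 103, 132, 129, 129, 103, 102, 131, 129, 130, 105, 104, 132, 126, 126, 111, 112, 132, 105, 77, 111, 119, 81, 45, 56, 55, 55, 55, 55, 55, 56, 56, 55, 55, 61, 53, 37, 89, 121, 125, 126, 126, 126, 127, 126, 127, 127, 126, 126, 128, 127, 127, 127, 127, 126, 127, 126, 127, 127, 127, 127, 127, 127, 127, 127, 128, 128, 127, 127]
415 56.5 [249.2 135.9]
421 60 [249.2 149.6]
427 60 [249.2 162. ]
447 40 [249.3 189.1]
450 45.6 [249.3 197.5]
450 71.6 [249.2 215.7]
```

The spring is engaged: 1.5 N along the tray, and the tray has slid out about 1.7 mm. I press on at this height.

Call:
jog_arm([
  {"xyz": [0.0125,0,0],"spin": 0},
  {"xyz": [0.0125,0,0],"spin": 0},
  {"xyz": [0.0125,0,0],"spin": 0},
  {"xyz": [0.0125,0,0],"spin": 0},
  {"xyz": [0.0125,0,0],"spin": 0},
  {"xyz": [0.0125,0,0],"spin": 0},
  {"xyz": [0,0,0],"spin": 0},
  {"xyz": [0,0,0],"spin": 0},
  {"xyz": [0,0,0],"spin": 0},
  {"xyz": [0,0,0],"spin": 0},
])

```text
time: 15.8
tool_pos: [492.8, -90.6, 18.6]
tcp_rot: [-3.142, 0.0, -2.956]
contact_force: [3.5, 1.7, -0.0]
grip_width: 25.2
finger_force: 30.0
```

```bash
python3 m.py w9; python3 m.py w9; python3 lat.py w9 58.6
```

```text
t 15.8 tcp [492.8 -90.6  18.6] along 467.5 lat -180.2 yaw -2.9564 F along/lat/z [ 3.8  1.  -0. ] M [ 0.29 -0.58 -0.04] w 25.2 eye along/lat [ 386.5 -179.6]
t 15.85 tcp [492.8 -90.6  18.6] along 467.5 lat -180.2 yaw -2.9564 F along/lat/z [3.5 0.9 0.7] M [ 0.25 -0.61 -0.03] w 25.1 eye along/lat [ 386.5 -179.6]
plate 159 193 307 [-207.2, -152.0]
plate 161 193 307 [-207.3, -152.0]
plate 163 194 306 [-206.8, -152.4]
plate 165 215 302 [-196.7, -154.3]
plate 167 216 283 [-196.3, -163.5]
cell 231 203 296 [-204.3, -155.5]
cell 239 190 310 [-211.4, -147.9]
cell 247 120 379 [-249.4, -110.5]
[177, 176, 176, 176, 176, 176, 176, 175, 176, 175, 176, 175, 176, 176, 176, 176, 176, 176, 176, 176, 176, 177, 176, 176, 176, 176, 175, 175, 174, 174, 173, 174, 174, 175, 174, 175, 175, 175, 176, 160, 103, 16, 27, 42, 51, 53, 55, 57, 56, 57, 54, 55, 48, 30, 9, 15, 24, 29, 37, 42, 42, 39, 38, 33, 30, 32, 96, 112, 95, 115, 132, 113, 111, 130, 105, 95, 122, 131, 105, 104, 131, 123, 119, 90, 46, 55, 55, 55, 55, 55, 55, 56, 55, 55, 55, 59, 52, 38, 89, 121, 125, 126, 127, 127, 126, 127, 126, 127, 126, 127, 127, 127, 127, 126, 127, 127, 127, 127, 128, 128, 127, 128, 128, 127, 128, 127, 127, 128, 128, 127]
415 56.5 [249.2 148.2]
421 60 [249.2 161.9]
427 60 [249.2 174. ]
447 40 [249.3 199.2]
450 45.6 [249.3 207.8]
450 71.6 [249.2 227.5]
```

3.65 N means about 7.3 mm of compression, with the tray at its stop. Next I press a little more, lower to just above the wall, then press to about 12 mm.

Call:
jog_arm([
  {"xyz": [0.01,0,0],"spin": 0},
  {"xyz": [0.01,0,0],"spin": 0},
  {"xyz": [0,0,0.03],"spin": 0},
  {"xyz": [0,0,0.03],"spin": 0},
  {"xyz": [0,0,0.04],"spin": 0},
  {"xyz": [0.01,0,0],"spin": 0},
  {"xyz": [0.01,0,0],"spin": 0},
  {"xyz": [0.01,0,0],"spin": 0},
  {"xyz": [0.01,0,0],"spin": 0},
  {"xyz": [0,0,0],"spin": 0},
])

```text
time: 17.15
tool_pos: [488.3, -91.5, 10.5]
tcp_rot: [-3.142, 0.001, -2.957]
contact_force: [7.0, 1.8, -0.7]
grip_width: 25.1
finger_force: 30.0
```

```bash
python3 m.py w10; python3 m.py w10
```

```text
t 17.15 tcp [488.3 -91.5  10.5] along 463.0 lat -180.2 yaw -2.9566 F along/lat/z [ 7.2  0.5 -0.7] M [ 0.25 -1.07 -0.07] w 25.1 eye along/lat [ 381.9 -179.6]
t 17.2 tcp [488.4 -91.5  10.5] along 463.1 lat -180.2 yaw -2.9566 F along/lat/z [ 6.6 -0.7 -0.8] M [ 0.27 -1.08 -0.  ] w 25.4 eye along/lat [ 381.9 -179.6]
```

Call:
jog_arm([
  {"xyz": [0,0,0.03],"spin": 0},
  {"xyz": [0,0,0.03],"spin": 0},
  {"xyz": [0,0,0.03],"spin": 0},
  {"xyz": [0,0,0.02],"spin": 0},
  {"xyz": [0,0,0.01],"spin": 0},
  {"xyz": [0,0,0.005],"spin": 0},
  {"xyz": [0,0,0],"spin": 0},
  {"xyz": [0,0,0],"spin": 0},
  {"xyz": [0,0,0],"spin": 0},
  {"xyz": [0,0,0],"spin": 0},
])

```text
time: 18.5
tool_pos: [488.7, -91.6, 0.9]
tcp_rot: [-3.141, 0.001, -2.957]
contact_force: [6.2, 1.7, 0.7]
grip_width: 25.3
finger_force: 30.0
```

```bash
python3 m.py w11; python3 m.py w11
```

```text
t 18.5 tcp [488.7 -91.6   0.9] along 463.3 lat -180.4 yaw -2.9565 F along/lat/z [6.4 0.5 0.7] M [ 0.24 -0.98 -0.02] w 25.3 eye along/lat [ 382.1 -179.7]
t 18.55 tcp [488.6 -91.6   0.8] along 463.3 lat -180.4 yaw -2.9565 F along/lat/z [6.2 0.4 1. ] M [ 0.21 -0.96  0.03] w 25.0 eye along/lat [ 382.1 -179.7]
```

Call:
jog_arm([
  {"xyz": [0,0,0.005],"spin": 0},
  {"xyz": [0,0,0.005],"spin": 0},
  {"xyz": [0,0,0],"spin": 0},
  {"xyz": [-0.01,0,0],"spin": 0},
  {"xyz": [-0.01,0,0],"spin": 0},
  {"xyz": [-0.01,0,0],"spin": 0},
  {"xyz": [-0.01,0,0],"spin": 0},
  {"xyz": [0,0,0],"spin": 0},
  {"xyz": [0,0,0],"spin": 0},
  {"xyz": [0,0,0],"spin": 0},
])

```text
time: 19.85
tool_pos: [491.0, -91.2, 0.2]
tcp_rot: [-3.141, -0.0, -2.956]
contact_force: [2.3, -0.9, 7.3]
grip_width: 25.2
finger_force: 30.0
```

```bash
python3 m.py w12; python3 m.py w12
```

```text
t 19.85 tcp [ 4.91e+02 -9.12e+01  2.00e-01] along 465.7 lat -180.4 yaw -2.9563 F along/lat/z [ 2.1 -1.3  7.3] M [ 0.02 -0.44  0.04] w 25.2 eye along/lat [ 384.8 -179.7]
t 19.9 tcp [ 4.91e+02 -9.12e+01  2.00e-01] along 465.7 lat -180.4 yaw -2.9562 F along/lat/z [ 2.  -1.3  6.8] M [ 0.   -0.44  0.07] w 25.2 eye along/lat [ 384.8 -179.7]
```

The cell is bottomed, with 7 N upward on the floor. I release and lift.

Call:
jog_arm([
  {"xyz": [0,0,0],"spin": 0},
  {"xyz": [0,0,0],"spin": 0},
  {"xyz": [0,0,0],"spin": 0},
  {"xyz": [0,0,0],"spin": 0},
  {"xyz": [0,0,0],"spin": 0},
  {"xyz": [0,0,0],"spin": 0},
  {"xyz": [0,0,0],"spin": 0},
  {"xyz": [0,0,-0.1],"spin": 0},
  {"xyz": [0,0,-0.3],"spin": 0},
  {"xyz": [0,0,-0.4],"spin": 0},
], gripper=60)

```text
time: 21.2
tool_pos: [490.6, -90.7, 64.5]
tcp_rot: [3.141, -0.001, -2.956]
contact_force: [0.0, 0.5, 0.6]
grip_width: 55.2
finger_force: 0.0
```

Call:
jog_arm([
  {"xyz": [-0.1,0,-0.05],"spin": 0},
  {"xyz": [-0.12,0,-0.05],"spin": 0},
  {"xyz": [-0.12,0,-0.05],"spin": 0},
  {"xyz": [-0.12,0,-0.05],"spin": 0},
  {"xyz": [-0.12,0,0],"spin": 0},
  {"xyz": [-0.12,0,0],"spin": 0},
  {"xyz": [-0.12,0,0],"spin": 0},
  {"xyz": [-0.1,0,0],"spin": 0},
  {"xyz": [-0.06,0,0],"spin": 0},
  {"xyz": [0,0,0],"spin": 0},
], gripper=0)

```text
time: 22.45
tool_pos: [568.3, -76.4, 79.7]
tcp_rot: [3.141, -0.0, -2.956]
contact_force: [-1.2, -0.4, -0.1]
grip_width: 0.3
finger_force: 0.0
```

```bash
python3 m.py w13
python3 - <<'E'
from h import *
import json
c=json.load(open('w13.json')); im=cv2.imread('pics/w13.png'); g=cv2.cvtColor(im,cv2.COLOR_BGR2GRAY)
ax=np.array([.9828,.1849]); lat=np.array([-.1849,.9828])
S=468.5
P=lambda a,l,z: proj(c,[*((S+a)*ax+(-180+l)*lat),z]).round(1).tolist()
for n,a,z in [('lip',-57,56.5),('platefronttop',-51,60),('platebacktop',-45,60),('flat top',-33.5,53),('band?',25,53),('body end top',31.5,53),('button tip top',33.5,44.5),('wall outer top',37.5,44.5),('face',55,20)]: print(n,P(a,0,z))
u=int(round(P(0,0,53)[0])); print('col',u,g[20:220,u-2:u+3].mean(1).astype(int).tolist())
for a in (-20,0,20):
    v=int(round(P(a,0,53)[1])); r=g[v-1:v+2,u-40:u+41].mean(0).astype(int); print('row',v,P(a,-13,40),P(a,13,40),u-40,r.tolist())
E
```

```text
t 22.45 tcp [568.3 -76.4  79.7] along 544.4 lat -180.1 yaw -2.9562 F along/lat/z [-1.3 -0.1 -0.1] M [0.02 0.02 0.03] w 0.3 eye along/lat [ 463.5 -179.6]
lip [249.3, -1.0]
platefronttop [249.3, 8.3]
platebacktop [249.3, 19.0]
flat top [249.4, 40.8]
band? [249.5, 133.3]
body end top [249.5, 142.8]
button tip top [249.5, 143.6]
wall outer top [249.5, 149.2]
face [249.6, 165.1]
col 249 [15, 8, 8, 8, 93, 135, 139, 135, 136, 140, 86, 132, 142, 90, 142, 137, 115, 143, 133, 121, 140, 129, 119, 125, 126, 130, 130, 130, 130, 131, 131, 132, 132, 132, 133, 133, 133, 133, 134, 134, 135, 135, 135, 136, 135, 136, 136, 136, 137, 137, 137, 137, 138, 138, 139, 139, 139, 139, 140, 139, 141, 140, 139, 141, 140, 141, 141, 142, 142, 142, 142, 142, 142, 142, 142, 142, 143, 142, 143, 143, 143, 144, 143, 143, 143, 144, 144, 143, 143, 143, 144, 144, 143, 144, 143, 143, 142, 143, 143, 143, 143, 143, 143, 142, 142, 142, 142, 135, 104, 57, 58, 57, 58, 57, 58, 88, 128, 141, 140, 140, 140, 140, 139, 130, 126, 106, 41, 57, 57, 50, 50, 59, 66, 65, 65, 65, 64, 65, 65, 66, 65, 64, 65, 65, 64, 65, 65, 64, 64, 64, 65, 6
[... 808 characters left out ...]
79, 86, 93, 100, 102, 106, 109, 113, 117, 123, 128, 132, 135, 139, 142, 145, 145, 143, 142, 140, 138, 134, 130, 125, 120, 117, 113, 109, 106, 101, 95, 87, 79, 72, 171, 190, 191, 191, 190, 190, 189, 190, 189, 190, 190, 190, 190, 190, 192, 191, 191, 192, 192, 192, 192, 192]
row 126 [231.2, 123.8] [267.7, 123.7] 209 [190, 190, 190, 191, 190, 191, 191, 192, 191, 191, 190, 190, 190, 185, 172, 164, 154, 120, 73, 45, 55, 70, 54, 46, 57, 68, 76, 88, 97, 101, 105, 110, 116, 121, 125, 132, 138, 141, 142, 142, 140, 139, 137, 134, 132, 129, 125, 121, 117, 113, 108, 106, 100, 97, 91, 80, 67, 58, 52, 71, 76, 74, 135, 174, 182, 186, 190, 193, 192, 191, 192, 192, 192, 192, 193, 193, 194, 193, 194, 194, 194]
```

The cell measures as seated: its edges are at 231/268 px where 231/268 is predicted for z = 40, and both ends are consistent with z = 53 on top. I go round in front of the plate with closed fingers, keeping the body above the unit's top.

Call:
jog_arm([
  {"xyz": [0.33,0,0],"spin": 0},
  {"xyz": [0.34,0,0],"spin": 0},
  {"xyz": [0.34,0,0],"spin": 0},
  {"xyz": [0.34,0,0],"spin": 0},
  {"xyz": [0.34,0,0],"spin": 0},
  {"xyz": [0.33,0,0],"spin": 0},
  {"xyz": [0,0,0.2],"spin": 0},
  {"xyz": [0,0,0.2],"spin": 0},
  {"xyz": [0,0,0.2],"spin": 0},
  {"xyz": [0,0,0.19],"spin": 0},
], gripper=0)

```text
time: 23.75
tool_pos: [409.1, -106.3, 16.3]
tcp_rot: [-3.141, 0.0, -2.957]
contact_force: [-0.6, -0.7, -0.3]
grip_width: 0.4
finger_force: 0.0
```

```bash
python3 m.py w14
```

```text
t 23.75 tcp [ 409.1 -106.3   16.3] along 382.5 lat -180.1 yaw -2.9566 F along/lat/z [-0.7 -0.5 -0.3] M [ 0.05  0.   -0.  ] w 0.4 eye along/lat [ 301.4 -179.4]
```

Call:
jog_arm([
  {"xyz": [-0.12,0,0],"spin": 0},
  {"xyz": [-0.12,0,0],"spin": 0},
  {"xyz": [-0.12,0,0],"spin": 0},
  {"xyz": [-0.12,0,0],"spin": 0},
  {"xyz": [-0.12,0,0],"spin": 0},
  {"xyz": [-0.12,0,0],"spin": 0},
  {"xyz": [-0.12,0,0],"spin": 0},
  {"xyz": [-0.12,0,0],"spin": 0},
  {"xyz": [-0.12,0,0],"spin": 0},
  {"xyz": [-0.1,0,0],"spin": 0},
])

```text
time: 25.05
tool_pos: [502.7, -88.7, 16.5]
tcp_rot: [3.141, -0.0, -2.956]
contact_force: [-2.0, -2.9, 0.1]
grip_width: 0.6
finger_force: 0.9
```

```bash
python3 m.py w15;python3 m.py w15
```

```text
t 25.05 tcp [502.7 -88.7  16.5] along 477.6 lat -180.1 yaw -2.9564 F along/lat/z [-2.5 -2.4  0.1] M [-0.23  0.26 -0.03] w 0.6 eye along/lat [ 396.7 -179.6]
t 25.1 tcp [503.7 -88.6  16.7] along 478.7 lat -180.3 yaw -2.9563 F along/lat/z [-0.2  0.9 -0.1] M [0.03 0.08 0.03] w 0.6 eye along/lat [ 397.5 -179.6]
```

Call:
jog_arm([
  {"xyz": [-0.05,0,0],"spin": 0},
  {"xyz": [-0.05,0,0],"spin": 0},
  {"xyz": [-0.05,0,0],"spin": 0},
  {"xyz": [-0.04,0,0],"spin": 0},
  {"xyz": [-0.03,0,0],"spin": 0},
  {"xyz": [-0.02,0,0],"spin": 0},
  {"xyz": [-0.02,0,0],"spin": 0},
  {"xyz": [-0.01,0,0],"spin": 0},
  {"xyz": [0,0,0],"spin": 0},
  {"xyz": [0,0,0],"spin": 0},
])

```text
time: 26.4
tool_pos: [523.5, -84.9, 16.7]
tcp_rot: [-3.142, 0.0, -2.956]
contact_force: [-0.9, 1.3, -1.0]
grip_width: 0.6
finger_force: 0.5
```

```bash
python3 m.py w16;python3 m.py w16
```

```text
t 26.4 tcp [523.5 -84.9  16.7] along 498.8 lat -180.2 yaw -2.9564 F along/lat/z [-0.6  1.5 -1. ] M [ 0.11  0.25 -0.04] w 0.6 eye along/lat [ 417.7 -179.6]
t 26.45 tcp [523.4 -84.8  16.7] along 498.8 lat -180.2 yaw -2.9564 F along/lat/z [-1.  -0.3 -0.5] M [0.08 0.17 0.02] w 0.7 eye along/lat [ 417.7 -179.6]
```

Call:
jog_arm([
  {"xyz": [-0.006,0,0],"spin": 0},
  {"xyz": [-0.006,0,0],"spin": 0},
  {"xyz": [-0.006,0,0],"spin": 0},
  {"xyz": [-0.006,0,0],"spin": 0},
  {"xyz": [-0.006,0,0],"spin": 0},
  {"xyz": [-0.006,0,0],"spin": 0},
  {"xyz": [-0.006,0,0],"spin": 0},
  {"xyz": [-0.006,0,0],"spin": 0},
  {"xyz": [0,0,0],"spin": 0},
  {"xyz": [0,0,0],"spin": 0},
])

```text
time: 27.75
tool_pos: [524.8, -84.5, 16.5]
tcp_rot: [3.141, -0.005, -2.956]
contact_force: [-10.7, -3.5, 5.9]
grip_width: 0.9
finger_force: 5.3
```

```bash
python3 m.py w17;python3 m.py w17
```

```text
t 27.75 tcp [524.8 -84.5  16.5] along 500.1 lat -180.1 yaw -2.9561 F along/lat/z [-11.1  -1.4   5.9] M [-0.61  1.75  0.01] w 0.9 eye along/lat [ 420.  -179.6]
t 27.8 tcp [524.8 -84.5  16.5] along 500.1 lat -180.1 yaw -2.956 F along/lat/z [-10.   -2.5   5.8] M [-0.6   1.77 -0.02] w 0.6 eye along/lat [ 420.  -179.6]
```

The push meets a hard stop at 11 N, about 100 mm from the start. I give one slightly firmer nudge, then back off and lift.

Call:
jog_arm([
  {"xyz": [-0.006,0,0],"spin": 0},
  {"xyz": [-0.006,0,0],"spin": 0},
  {"xyz": [0,0,0],"spin": 0},
  {"xyz": [0,0,0],"spin": 0},
  {"xyz": [0.04,0,0],"spin": 0},
  {"xyz": [0.12,0,0],"spin": 0},
  {"xyz": [0.2,0,0],"spin": 0},
  {"xyz": [0.1,0,-0.3],"spin": 0},
  {"xyz": [0,0,-0.4],"spin": 0},
  {"xyz": [0,0,-0.2],"spin": 0},
])

```text
time: 29.1
tool_pos: [492.8, -91.0, 90.4]
tcp_rot: [-3.14, 0.003, -2.956]
contact_force: [-1.2, -0.3, -0.7]
grip_width: 0.4
finger_force: 0.0
```

Call:
jog_arm([
  {"xyz": [-0.2,0,0],"spin": 0},
  {"xyz": [-0.3,0,0],"spin": 0},
  {"xyz": [-0.3,0,0],"spin": 0},
  {"xyz": [-0.3,0,0],"spin": 0},
  {"xyz": [-0.2,0,0],"spin": 0},
  {"xyz": [-0.2,0,0],"spin": 0},
  {"xyz": [0,0,0],"spin": 0},
  {"xyz": [0,0,0],"spin": 0},
  {"xyz": [0,0,0],"spin": 0},
  {"xyz": [0,0,0],"spin": 0},
])

```text
time: 30.35
tool_pos: [609.6, -68.8, 88.8]
tcp_rot: [3.142, 0.0, -2.957]
contact_force: [-1.1, 0.4, 0.7]
grip_width: 0.5
finger_force: 0.0
```

```bash
python3 m.py w18
python3 - <<'E'
from h import *
import json
ax=np.array([.9828,.1849]); lat=np.array([-.1849,.9828])
for n in ['w5','w18']:
    c=json.load(open(n+'.json')); g=cv2.cvtColor(cv2.imread(f'pics/{n}.png'),cv2.COLOR_BGR2GRAY)
    P=lambda a,l,z: proj(c,[*(a*ax+l*lat),z]).round(1).tolist()
    print(n,'face top',P(523.4,-180,78),'lip front',P(511.4,-180,56.5),'plate front top',P(517.4,-180,60),'plate back top',P(523.4,-180,60),'lipR/L',P(511.4,-195,56.5),P(511.4,-165,56.5),'plate L/R',P(517.4,-208,60),P(517.4,-152,60))
    for l in (-180,-200,-158):
        u,v=P(515,l,60); u,v=int(u),int(v); print('lat',l,'col',u,'from',v-30,g[max(v-30,0):v+40,u-1:u+2].mean(1).astype(int).tolist())
E
```

```text
t 30.35 tcp [609.6 -68.8  88.8] along 586.4 lat -180.3 yaw -2.9567 F along/lat/z [-1.   0.6  0.7] M [0.02 0.01 0.01] w 0.5 eye along/lat [ 505.4 -179.7]
w5 face top [248.2, 201.1] lip front [248.3, 174.2] plate front top [248.3, 184.0] plate back top [248.3, 192.3] lipR/L [226.6, 174.3] [270.0, 174.1] plate L/R [207.6, 184.2] [289.1, 183.8]
lat -180 col 248 from 150 [69, 68, 68, 68, 68, 68, 66, 63, 61, 63, 66, 62, 52, 54, 57, 53, 53, 60, 67, 66, 67, 66, 67, 66, 65, 66, 64, 64, 65, 66, 65, 65, 63, 52, 52, 63, 63, 63, 63, 63, 63, 63, 62, 63, 64, 65, 57, 42, 86, 123, 136, 138, 138, 138, 139, 138, 138, 138, 138, 138, 138, 138, 139, 139, 139, 139, 138, 140, 139, 138]
lat -200 col 219 from 150 [177, 176, 177, 178, 179, 170, 154, 147, 144, 144, 144, 142, 140, 137, 136, 135, 136, 138, 143, 144, 144, 144, 145, 144, 131, 88, 51, 51, 51, 68, 84, 89, 90, 89, 88, 88, 88, 88, 89, 90, 90, 92, 89, 89, 84, 68, 52, 53, 53, 52, 54, 57, 74, 98, 116, 119, 119, 119, 120, 118, 118, 118, 119, 119, 120, 118, 119, 119, 119, 119]
lat -158 col 280 from 150 [198, 196, 196, 196, 196, 195, 195, 196, 194, 195, 196,
[... 824 characters left out ...]
219 from 72 [196, 195, 195, 196, 196, 197, 197, 198, 198, 197, 198, 197, 199, 199, 199, 199, 199, 199, 199, 200, 200, 201, 200, 200, 200, 200, 201, 201, 200, 200, 199, 55, 9, 9, 18, 27, 37, 46, 47, 46, 47, 35, 41, 79, 84, 80, 53, 60, 88, 117, 121, 121, 121, 120, 120, 120, 120, 119, 119, 121, 120, 121, 121, 122, 121, 121, 120, 121, 121, 122]
lat -158 col 282 from 72 [198, 198, 198, 197, 197, 196, 197, 197, 197, 198, 197, 199, 198, 198, 199, 199, 198, 198, 198, 197, 196, 196, 198, 197, 198, 198, 198, 198, 199, 198, 197, 179, 67, 5, 11, 20, 31, 41, 49, 56, 60, 49, 30, 30, 52, 51, 52, 55, 67, 101, 124, 123, 123, 123, 124, 123, 123, 124, 122, 122, 121, 122, 123, 123, 122, 122, 122, 122, 123, 123]
```

Run:
```python
from h import *
import json
g=cv2.cvtColor(cv2.imread('pics/w18.png'),cv2.COLOR_BGR2GRAY)
for v in range(110,123): print(v,g[v,200:300:2].tolist())
c=json.load(open('w18.json')); ax=np.array([.9828,.1849]); lat=np.array([-.1849,.9828])
for v,z in ((96,56.5),(103,60),(114.5,60),(119,78)): print(v,z,onz(c,249.6,v,z)[:2]@ax)
```

```text
110 [109, 111, 107, 101, 30, 43, 47, 47, 47, 48, 48, 49, 49, 48, 48, 50, 51, 48, 52, 52, 50, 51, 52, 51, 50, 49, 50, 52, 52, 49, 53, 49, 51, 49, 51, 49, 49, 48, 50, 51, 49, 49, 48, 48, 38, 179, 193, 194, 193, 194]
111 [83, 80, 82, 81, 29, 46, 46, 48, 46, 47, 46, 51, 51, 50, 51, 50, 50, 52, 52, 52, 51, 54, 52, 53, 56, 54, 56, 55, 54, 58, 55, 53, 56, 55, 57, 57, 55, 56, 56, 54, 53, 56, 56, 55, 43, 76, 81, 81, 81, 108]
112 [80, 80, 81, 81, 29, 45, 45, 47, 46, 49, 46, 46, 48, 48, 49, 48, 53, 51, 48, 50, 54, 52, 55, 54, 54, 54, 53, 56, 54, 55, 56, 57, 55, 56, 58, 60, 60, 60, 61, 58, 57, 60, 59, 61, 42, 75, 79, 82, 80, 80]
113 [81, 80, 80, 81, 46, 32, 34, 33, 34, 35, 35, 36, 36, 37, 36, 36, 39, 36, 40, 39, 39, 42, 38, 41, 44, 43, 44, 45, 46, 45, 45, 48, 47, 48, 48, 47, 50, 50, 48, 48, 48, 49, 47, 48, 36, 77, 79, 81, 81, 80]
114 [80, 81, 82, 79, 74, 40, 30, 26, 24, 32, 49, 43, 25, 21, 20, 29, 31, 32, 31, 49, 56, 61, 60, 52, 45, 45, 46, 48, 46, 45, 32, 32, 28, 34, 28, 27, 24, 31, 33, 30, 27, 30, 33, 31, 40, 80, 81, 80, 80, 79]
115 [80, 80, 77, 79, 77, 70, 53, 53, 53, 51, 104, 86, 39, 17, 20,
[... 1124 characters left out ...]
 77, 77, 76, 75, 73, 75, 74, 72, 74, 71, 70, 72, 69, 69, 68, 68, 66, 66, 66, 66, 66, 64, 54, 50]
121 [117, 119, 117, 119, 117, 119, 118, 118, 119, 118, 116, 114, 115, 112, 112, 113, 111, 110, 107, 110, 111, 111, 110, 109, 109, 106, 107, 106, 108, 107, 107, 107, 105, 105, 107, 103, 105, 103, 104, 103, 102, 101, 99, 100, 99, 99, 97, 97, 96, 94]
122 [120, 119, 119, 119, 120, 121, 122, 122, 122, 121, 121, 121, 121, 119, 120, 118, 120, 118, 119, 120, 121, 122, 122, 121, 121, 121, 120, 122, 123, 122, 122, 125, 124, 124, 124, 125, 123, 125, 125, 125, 124, 124, 121, 123, 123, 123, 125, 123, 123, 122]
96 56.5 511.12047669786
103 60 515.5717308892953
114.5 60 523.1354658825244
119 78 524.4437034340657
```

Run:
```python
from h import *
import json
ax=np.array([.9828,.1849]); lat=np.array([-.1849,.9828])
c=json.load(open('w13.json')); im=cv2.imread('pics/w13.png'); g=cv2.cvtColor(im,cv2.COLOR_BGR2GRAY)
for z in (0,20,40,60,70,78): print(z,proj(c,[*(523.8*ax-180*lat),z]).round(1),proj(c,[*(523.8*ax-208*lat),z]).round(1),proj(c,[*(523.8*ax-152*lat),z]).round(1))
for v in range(150,192,2): print(v,g[v,190:310:3].tolist())
b=cv2.imread('pics/w18.png'); print(b[116,200:300:4].tolist())
c=json.load(open('w18.json'))
for v in (114,116,117.5):
    print(v,[onz(c,249.6,v,z)[:2].dot(ax).round(1) for z in (60,47,40,78)])
```

```text
0 [249.6 160. ] [217.1 160.1] [282.1 160.1]
20 [249.6 165.5] [214.7 165.5] [284.4 165.5]
40 [249.5 171.7] [211.9 171.8] [287.2 171.7]
60 [249.5 179.1] [208.6 179.1] [290.4 179.1]
70 [249.4 183.3] [206.7 183.3] [292.2 183.3]
78 [249.4 186.9] [205.1 186.9] [293.8 186.9]
150 [192, 191, 189, 190, 190, 193, 193, 193, 194, 194, 194, 66, 49, 48, 50, 51, 52, 53, 56, 56, 48, 50, 51, 52, 53, 54, 57, 54, 56, 191, 192, 192, 191, 191, 191, 192, 193, 193, 193, 194]
152 [192, 191, 190, 188, 191, 192, 192, 192, 194, 193, 194, 67, 60, 61, 63, 62, 64, 65, 66, 66, 67, 67, 66, 67, 67, 70, 68, 71, 57, 191, 193, 191, 191, 191, 190, 191, 191, 191, 192, 192]
154 [192, 191, 191, 189, 191, 192, 194, 193, 195, 194, 193, 66, 62, 60, 61, 64, 64, 64, 66, 66, 65, 68, 68, 67, 69, 72, 69, 70, 58, 191, 192, 192, 192, 191, 192, 192, 193, 192, 192, 191]
156 [191, 190, 191, 190, 192, 193, 195, 195, 193, 193, 193, 65, 62, 62, 63, 63, 63, 64, 65, 64, 64, 66, 67, 67, 68, 70, 70, 70, 58, 191, 192, 192, 195, 193, 193, 192, 192, 191, 192, 192]
158 [191, 191, 190, 191, 192, 193, 193, 195, 193, 193, 192, 65, 60, 61, 61, 63, 61,
[... 2775 characters left out ...]
5, 116, 113, 114, 117, 115, 114, 115, 112, 113, 112, 113, 111, 112, 111, 111, 112, 111]
[[91, 95, 97], [94, 95, 98], [68, 74, 78], [48, 52, 51], [47, 50, 50], [125, 120, 108], [43, 46, 50], [27, 26, 30], [59, 61, 67], [60, 62, 68], [66, 127, 166], [78, 146, 182], [84, 150, 186], [91, 147, 181], [104, 142, 159], [73, 79, 83], [65, 69, 74], [30, 32, 36], [36, 37, 41], [136, 132, 117], [44, 49, 47], [48, 53, 52], [57, 62, 62], [73, 79, 85], [72, 80, 86]]
114 [np.float64(522.8), np.float64(523.8), np.float64(524.4), np.float64(521.4)]
116 [np.float64(524.1), np.float64(525.2), np.float64(525.8), np.float64(522.6)]
117.5 [np.float64(525.1), np.float64(526.3), np.float64(526.9), np.float64(523.5)]
```

The tray reached its hard stop after about 100 mm of travel. The lip is now at 511.1 mm, where home is predicted at 511.4 mm. The brass spot above the plate is only the spring seat seen through the slot, which is taller than the plate. The arm is clear, so I hand in.

```bash
python3 -c "
from plant import bot
print(bot.close_job())"
```

```text
the job is handed in; nothing more can be done
None
```

I loaded the thick cell with its flat end on the spring and its button at the contact plate, let it go, pushed the tray to its home stop, and handed the job in at about 30 s. The cell's seating and the tray's closing were checked from camera measurements and force readings only, because I had used all ten picture views by then.

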